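Hook the spent drying canister out of a seed jar

ROBOT

A 6-joint arm with a two-finger parallel gripper is mounted at the origin on the work surface. World frame = base frame: x ahead of the robot, y to its left, z up, the work surface at z = 0. Lengths are in m, angles in rad, forces in N, time in s.
With the tool pointing down it reaches from about 0.375 to 0.975 m from the base axis. Payload 3.8 kg.
Tool frame: the origin (TCP) lies between the finger pads; the fingertips stand 22 mm ahead of it and the grasp point (between the pads) lies 3 mm ahead of it; z points along the fingers, y is the direction in which the jaws open and shut (so a half turn about z gives the same grasp; the last joint's range is limited). The gripper opens to 88 mm and grips with 3 to 60 N. Pads are 18 mm wide; open, the fingers measure 123 mm over their backs; the gripper's body (75 mm by 187 mm) begins 45 mm behind the grasp point.
Start: joints at [1.139, 0.264, 1.604, -0, 1.274, -0.037], TCP at [0.26, 0.623, 0.261] pointing down, gripper open.
Joint ranges: [-2.63, 2.63], [-0.94, 2.18], [0.31, 2.57], [-1.31, 4.45], [0, 2.66], [-2.55, 2.55]. Speed limits (rad/s): [2.57, 2.57, 3.14, 3.14, 3.14, 3.14].

INTERFACE

Orientations are given as a rotation vector (axis times angle).
In Python, from workcell import r gives the robot as it stands.
- The arm moves only by the shell command python3 -m creep 'ROWS' [OPENING] [FORCE]. ROWS is JSON, a list of rows, each a list of 2 entries, a list of its own where there are three numbers: the shift along the world's x, y, z in mm, then the turn, a rotation vector about the world's x, y, z in rad. In form: [[[x, y, z], [rx, ry, rz]], ...]. A call has 1 to 5 rows; each row shifts and turns the pose as measured when the row begins; what a row does not reach is not made up. A row lasts 1/10 s, in which the tool goes at most 50 mm and 8.59 degrees, less where a joint would pass 70% of its speed; a pose out of reach is approached as far as the arm can. A call with a gripper value outside its range is refused whole. OPENING is the closure in counts, from 0 (fully open) to 255 (shut), set as the call begins (- or left out, the last holds). The fingers move at their own pace and stop on an object; FORCE is the grip in N (left out, the last holds). Time passes only in rows, so rows that do not move let the fingers close. It gives the time, the measured TCP pose, the force and the opening at its end, in the units of the state.
- r.observe(): the state, without advancing time (a new reading comes with each control period).
- r.read_camera(name): name is "side" or "top"; returns a dict with "color" (400x640x3 uint8, red, green, blue), "K" (3x3 intrinsics, pixels), "k1" (the pictures are not rectified: a ray, as slopes to the right and down, at radius r is drawn at 1 + k1 r^2 times it, then the intrinsics apply), "R" (3x3) and "t" (3): a world point X has camera coordinates R X + t. Camera axes: x right, y down, z forward; pixel columns grow to the right and rows downward; lengths in m; the calibration is good to about 2 mm. A picture is of the moment at which its call begins. There is no depth.
- r.hand_in(): hands the job in, once; it reports no verdict.
Trained networks look in a picture, given as the dict that the camera call returned (one of the last four; its "shot" number tells which), for a name from the list of things; names that differ only in an ending like _2 or _b are one class to them, and where a whole thing is asked for, a point or a joint stands for the part that bears it (a point fixed in the world has none). Each returns a list of dicts, best first, with "score" (0 to 1); they miss things now and then, are a little off and sometimes report something else, mostly with a low value. They report only what shows in the picture. A call takes as long as a camera call. They do not tell look-alikes from the thing itself.
- r.recognise(picture, thing): "box" ([left, top, right, bottom] in pixels, round what is visible of it).
- r.regions_of(picture, thing): "region" (400x640 bool, what is visible of it) and "box" ([left, top, right, bottom] in pixels, round what is visible of it).
- r.place_of(picture, thing): "point" ([column, row] in pixels: a listed point, or the origin of a listed thing).
The state is a dict: "t": time; "joints": joint angles; "dq": joint speeds; "joint_torque": joint torques, N m; "tcp_pos": TCP position; "eef_rot": TCP orientation; "wrist_force": force on the tool from outside, world axes, zero at the start; "moment": the same for the moment, N m; "width": finger opening in m.
Only numpy, scipy, OpenCV 4.12 (cv2) and the standard library are available. Lean on these libraries where they do the work, as an engineer would, in place of code of your own. Each camera call takes 0.05 s, during which the arm holds its last target. There are 200 camera calls.

TASK

The drying canister with the yellow lid is spent. Take the hook tool from its stand, catch that canister's wire loop with it (not with the fingers), draw it up out of its deep glass jar and set it down gently, upright, in the white tray. Then put the hook tool back upright in its stand and let go; leave the blue-lidded canister in its jar.

Things in the scene. Friction and masses are not known exactly. Their poses are not given: they have to be found in the camera images.
- hook: Hook tool, 150 g, upright in the stand. Origin: underside centre of its black disc (dia 76); z up, x the way the hook points (yellow stripe on disc). Orange handle 24 x 24, faces along x and y, 5 to 60 above origin: grip from above. Steel shank (dia 6) on the z axis to 100 below; there a foot (bar dia 5) runs 20 along +x, its tip turns up 10 (centre lines; round ends add 2.5).
- stand: Fixed grey stand, 112 high; the tool's disc rests on its top with the hook inside. Origin: on the table, right under the hook's origin, same axes as the hook at the start. Mouth x -20 to +36, y -28 to +28, 106 deep; outside x -47 to +63, y +-50. To return the tool: lower it in, turned as at the start.
- spent: 80 g can, dia 70, 20 high, yellow lid, rigid upright black arch of wire (dia 5) on it. Origin: underside centre, z up. The arch lies in the can's y-z plane: hook it along the can's x, either way. Opening 35 wide up to 38 above origin, crown underside 54, top 59. Stands on the floor (6 above table) of an open glass jar, within 5 of its middle.
- fresh: Same as the spent can but the lid is blue; in the other jar. Both jars are fixed, upright, clear glass, 125 high: straight bore dia 82, outside dia 90. Which jar is where changes.
- tray: Fixed low white tray, 160 x 160 outside, walls 5 thick and 14 high, inner floor 5 above the table. Origin: underside centre, x and y along its sides. Starts empty.
Things that resemble listed ones, but are neither listed nor needed, are in the scene too. Leave any green or purple look-alike of the hook alone.

How it is judged:
On the way:
1. the spent canister hangs on the hook, clear above the jar's rim (height (world z) of spent above 0.127 m and contact force between hook and spent above 0.1 N), for 0.1 s.
At the end, for the whole second after the job is handed in: Spent canister upright (7 degrees) and still on the tray floor, centre within 65 mm of the tray's; hook tool back in its stand, upright (7 degrees), still, within 32 mm of where it was; blue canister in its jar, within 25 mm of where it was (horizontal distance between spent and tray below 0.065 m and z of spent in the frame of tray below 0.01 m and angle between each of spent, hook's own z axis and vertical below 0.12 rad and linear speed of each of spent, hook below 0.02 m/s and distance of hook from where it was at the start of the episode below 0.032 m and distance of fresh from where it was at the start of the episode below 0.025 m); the robot touches nothing.
It fails at once if the fingers touch the spent canister (contact force between the fingers and spent above 0.3 N).
It fails at once if the spent canister is dropped or pressed hard on the tray (over 20 N) (contact force between spent and tray above 20 N).
It fails at once if the blue canister is moved more than 25 mm (distance of fresh from where it was at the start of the episode above 0.025 m).
It also fails if it takes over 64 s, if anything falls off the work surface, if the arm or the gripper's body presses on something with over 40 N, if the wrist force passes 120 N, or if a joint passes its speed limit or range.

## Working session

There is one attempt and no reset: what is moved stays moved. The work goes in short steps, Python scripts to look and compute and a shell command to move; the robot and the scene stay as the last step left them, time stands still between calls to the robot, and variables do not carry over. Pictures are saved under pics/ and viewed, about 8 in all and at most 12, crops included, and the job is handed in when it is done.

```bash
ls; mkdir -p pics
cat > h.py <<'E'
from workcell import r
import numpy as np, cv2
def save(p,n): cv2.imwrite('pics/'+n,cv2.cvtColor(p['color'],cv2.COLOR_RGB2BGR))
def ray(p,uv):
    K=p['K'];d=(np.array(uv,float)-[K[0][2],K[1][2]])/[K[0][0],K[1][1]]
    s=d.copy()
    for _ in range(20): s=d/(1+p['k1']*(s@s))
    R=np.array(p['R']);t=np.array(p['t'])
    return -R.T@t, R.T@np.array([s[0],s[1],1])
def atz(p,uv,z):
    c,d=ray(p,uv); return c+d*(z-c[2])/d[2]
def proj(p,X):
    x=np.array(p['R'])@np.array(X,float)+np.array(p['t']); s=x[:2]/x[2]; s=s*(1+p['k1']*(s@s))
    K=p['K'];return np.array([K[0][0]*s[0]+K[0][2],K[1][1]*s[1]+K[1][2]])
def tri(pa,ua,pb,ub):
    c1,d1=ray(pa,ua);c2,d2=ray(pb,ub);d1/=np.linalg.norm(d1);d2/=np.linalg.norm(d2)
    s=np.linalg.lstsq(np.c_[d1,-d2],c2-c1,rcond=None)[0]
    a=c1+d1*s[0];b=c2+d2*s[1];return (a+b)/2,np.linalg.norm(a-b)
E
python3 - <<'E'
from h import *
np.set_printoptions(precision=3,suppress=True)
P={n:r.read_camera(n) for n in('top','side')}
for n,p in P.items():
    save(p,n+'0.png'); print(n,ray(p,(320,200)))
    for th in('hook','stand','spent','fresh','tray'):
        print(th,[(np.round(o['point']),round(o['score'],2)) for o in r.place_of(p,th)],[(np.round(o['box']),round(o['score'],2)) for o in r.recognise(p,th)])
E
```

```text
pics
top (array([0.421, 0.017, 1.061]), array([ 0.071, -0.004, -0.997]))
hook [(array([429., 208.]), 0.98), (array([402., 258.]), 0.83), (array([426., 150.]), 0.61), (array([369., 219.]), 0.61)] [(array([387., 247., 417., 275.]), 0.94), (array([413., 197., 444., 222.]), 0.9), (array([413., 138., 443., 165.]), 0.86), (array([357., 203., 384., 231.]), 0.64)]
stand [(array([416., 209.]), 0.82)] [(array([396., 184., 448., 229.]), 0.91)]
spent [(array([366., 169.]), 0.94)] [(array([357., 153., 377., 178.]), 0.87)]
fresh [(array([303., 158.]), 0.71), (array([364., 168.]), 0.51)] [(array([291., 149., 314., 172.]), 0.77)]
tray [(array([221., 203.]), 0.66)] [(array([192., 175., 255., 232.]), 0.91)]
side (array([-0.068, -0.647,  0.767]), array([ 0.518,  0.605, -0.605]))
hook [(array([400., 272.]), 0.92), (array([330., 284.]), 0.9), (array([338., 241.]), 0.82), (array([446., 243.]), 0.62)] [(array([382., 248., 423., 284.]), 0.85), (array([311., 257., 349., 321.]), 0.85), (array([325., 219., 356., 266.]), 0.75)]
stand [(array([393., 307.]), 0.65)] [(array([364., 248., 428., 326.]), 0.56)]
spent [] []
fresh [] []
tray [(array([257., 184.]), 0.62)] [(array([220., 161., 293., 210.]), 0.79)]
```

```bash
cd pics; python3 -c "
import cv2,numpy as np
cv2.imwrite('both0.png',cv2.resize(np.hstack([cv2.imread('top0.png')]),(800,500)))"
```

```text
(no output)
```

View pics/both0.png

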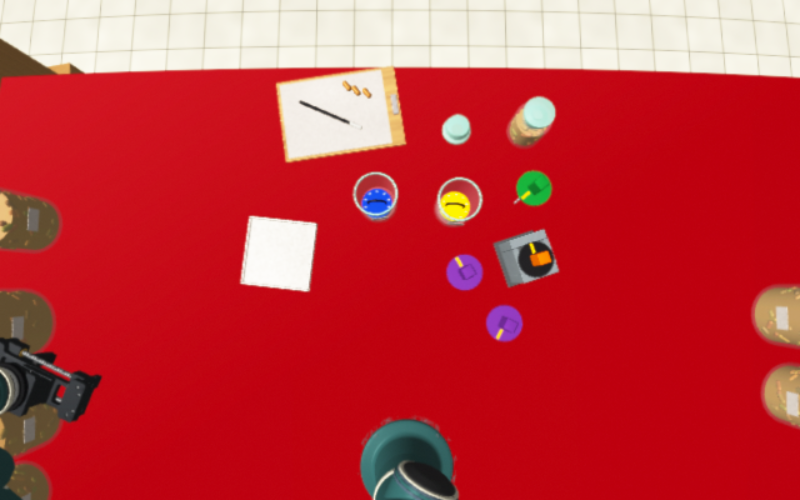

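View pics/side0.png

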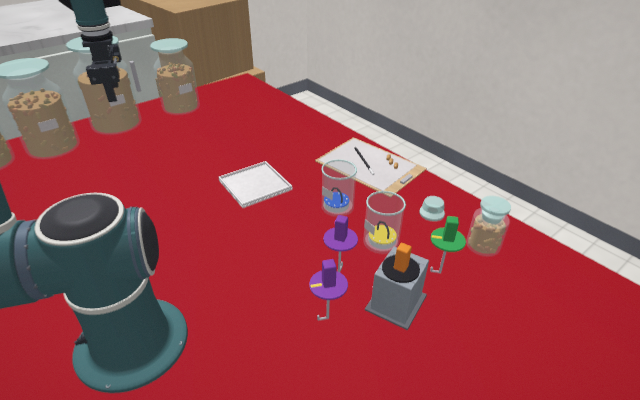

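The top view shows the orange hook at about (431,207), yellow can at (365,163), blue at (302,162), tray at (223,203), and purple and green look-alikes nearby. The side view agrees. Next I'll measure by colour.

```bash
cat > m.py <<'E'
from h import *
np.set_printoptions(precision=4,suppress=True)
P={n:r.read_camera(n) for n in('top','side')}
def blob(p,lo,hi,roi):
    h=cv2.cvtColor(p['color'],cv2.COLOR_RGB2HSV);m=cv2.inRange(h,lo,hi)
    k=np.zeros_like(m);k[roi[1]:roi[3],roi[0]:roi[2]]=1;m*=k
    ys,xs=np.nonzero(m);return np.c_[xs,ys]
T,S=P['top'],P['side']
def cen(a): return (a.min(0)+a.max(0))/2,a.mean(0),len(a)
for nm,roi,z in(('yellow',(345,140,385,185),.026),('ystripe',(415,185,440,206),.112+.005)):
    a=blob(T,(22,120,120),(36,255,255),roi);b,c,n=cen(a);print(nm,b,c,n,atz(T,b,z),atz(T,c,z))
    if nm=='ystripe':
        print('stripe ends',a[np.argmin(a[:,1])],a[np.argmax(a[:,1])])
a=blob(T,(100,150,80),(130,255,255),(285,140,320,185));b,c,n=cen(a);print('blue',b,n,atz(T,b,.026))
a=blob(T,(5,150,120),(21,255,255),(415,190,450,225));b,c,n=cen(a);print('orange',b,c,n,atz(T,c,.172), 'rect',cv2.minAreaRect(a.astype(np.float32)))
q=cv2.minAreaRect(a.astype(np.float32));print([atz(T,x,.172)[:2] for x in cv2.boxPoints(q)])
a=blob(S,(5,150,120),(21,255,255),(380,230,425,285));b,c,n=cen(a);print('orange side',b,n)
a=blob(T,(0,0,170),(180,60,255),(185,165,265,240));q=cv2.minAreaRect(a.astype(np.float32));print('tray',q,atz(T,q[0],.012),[atz(T,x,.014)[:2] for x in cv2.boxPoints(q)])
for nm,p,z in(('p',r.place_of,0),):
  for o in p(T,'hook'):
    for s in p(S,'hook'):
      X,e=tri(T,o['point'],S,s['point'])
      if e<.012: print('hook',o['point'],X,e)
c1=cv2.resize(T['color'][130:270,280:460],None,fx=4.4,fy=4.2,interpolation=cv2.INTER_CUBIC)
cv2.imwrite('pics/c1.png',c1[:,:,::-1])
c2=cv2.resize(S['color'][150:330,300:470],None,fx=3.3,fy=3.3,interpolation=cv2.INTER_CUBIC)
cv2.imwrite('pics/c2.png',c2[:,:,::-1])
E
python3 m.py
```

```text
yellow [363.5 165. ] [363.8389 164.2251] 391 [ 0.5964 -0.1128  0.026 ] [ 0.5987 -0.1138  0.026 ]
ystripe [425.5 198. ] [425.6333 198.0333] 30 [ 0.4935 -0.2645  0.117 ] [ 0.4935 -0.2649  0.117 ]
stripe ends [424 194] [426 202]
blue [301. 162.] 337 [0.6051 0.0683 0.026 ]
orange [432. 206.] [432.038  206.4241] 158 [ 0.4684 -0.2641  0.172 ] rect ((432.00006103515625, 206.5), (10.186494827270508, 15.764815330505371), 75.96376037597656)
[array([ 0.4757, -0.2419]), array([ 0.4852, -0.2805]), array([ 0.4606, -0.2862]), array([ 0.4512, -0.2476])]
orange side [402.5 256.5] 370
tray ((222.63356018066406, 202.34234619140625), (55.05778121948242, 54.63749694824219), 6.581944942474365) [0.4889 0.2977 0.012 ] [array([0.4188, 0.3857]), array([0.5781, 0.3709]), array([0.5591, 0.2088]), array([0.4009, 0.2251])]
hook [400.2, 259.0] [ 0.3354 -0.1993  0.1059] 0.005405491137225349
hook [427.1, 208.9] [ 0.4664 -0.2723  0.1069] 0.003027650857972481
hook [369.1, 214.2] [ 0.4506 -0.118   0.0866] 0.003525362617905023
hook [426.8, 150.2] [ 0.6225 -0.2731  0.1078] 0.0020205455021149693
```

View pics/c1.png

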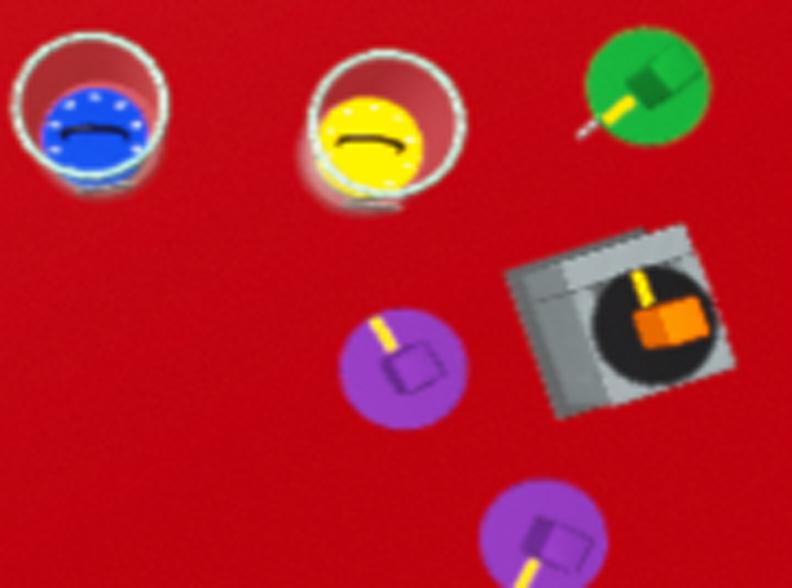

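View pics/c2.png

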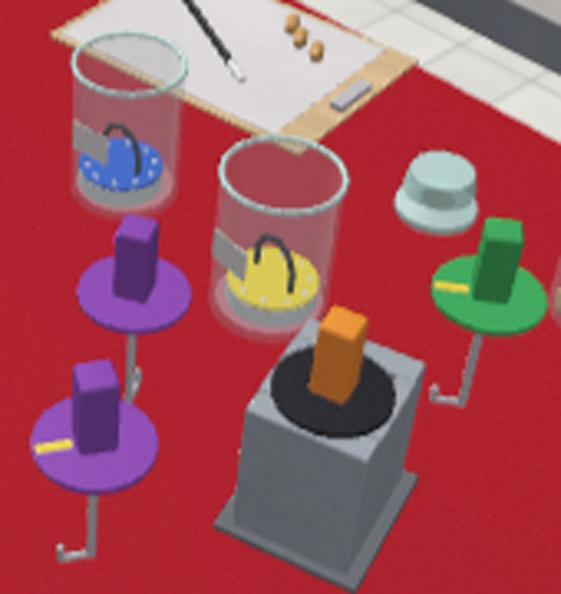

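The crops show the arch crown running left to right (yaw about −9°) and the hook stripe pointing up with slight left (about +17°). The jars are clear, and the yellow can sits left and low in its jar. Next I'll fit the poses.

```bash
cat > fit.py <<'E'
from m import *
from scipy.optimize import minimize
from scipy.spatial.transform import Rotation as Ro
s=r.observe();M=Ro.from_rotvec(s['eef_rot']).as_matrix();print('tool',s['tcp_pos'],'\n',M)
# discs: black in top roi
h=cv2.cvtColor(T['color'],cv2.COLOR_RGB2GRAY)
def dark(p,roi,th):
    g=p['color'].max(2);m=np.zeros(g.shape,np.uint8);x0,y0,x1,y1=roi;m[y0:y1,x0:x1]=(g[y0:y1,x0:x1]<th);ys,xs=np.nonzero(m);return np.c_[xs,ys]
d=dark(T,(405,185,455,230),60);hull=cv2.convexHull(d.astype(np.int32)).reshape(-1,2);e=cv2.fitEllipse(hull);print('disc',e,atz(T,e[0],.115))
dc=np.array(e[0]);a=blob(T,(22,120,120),(36,255,255),(415,185,440,206));v=atz(T,a.mean(0),.117)-atz(T,dc,.115);print('yaw hook',np.degrees(np.arctan2(v[1],v[0])))
# arch
def arch(x,y,yaw,z0=.006,n=60):
    t=np.linspace(0,np.pi,n);yy=.0200*np.cos(t);zz=.038+.0185*np.sin(t)
    yy=np.r_[.02+0*np.arange(10),yy,-.02+0*np.arange(10)];zz=np.r_[np.linspace(.02,.038,10),zz,np.linspace(.038,.02,10)]
    return np.c_[x-np.sin(yaw)*yy,y+np.cos(yaw)*yy,z0+zz]
from scipy.spatial import cKDTree
DT={'top':dark(T,(350,150,382,178),110)}
g=dark(S,(370,215,400,245),90);DT['side']=g
def cost(q,ns):
    c=0
    for n in ns:
        m=np.array([proj(P[n],X) for X in arch(*q)]);dd=DT[n]
        c+=(cKDTree(m).query(dd)[0]**2).mean()+(cKDTree(dd).query(m)[0]**2).mean()
    return c
for ns in(['top'],['side'],['top','side']):
    best=min((minimize(cost,[.6,-.113,np.radians(y)],args=(ns,),method='Nelder-Mead',options=dict(xatol=1e-5,fatol=1e-5,initial_simplex=np.array([[.6,-.113,np.radians(y)],[.61,-.113,np.radians(y)],[.6,-.103,np.radians(y)],[.6,-.113,np.radians(y+10)]]))) for y in(-20,-9,0)),key=lambda o:o.fun)
    print('arch',ns,best.x,np.degrees(best.x[2]),best.fun,{n:len(DT[n]) for n in ns})
# jar rims (yellow jar): ellipse from pale pixels
for nm,roi in(('spentjar',(345,138,390,182)),('freshjar',(278,132,322,180))):
    hs=cv2.cvtColor(T['color'],cv2.COLOR_RGB2HSV);x0,y0,x1,y1=roi
    ys,xs=np.nonzero((hs[y0:y1,x0:x1,1]<110)&(hs[y0:y1,x0:x1,2]>150));pt=np.c_[xs+x0,ys+y0].astype(np.int32)
    e=cv2.fitEllipse(cv2.convexHull(pt));print(nm,e,atz(T,e[0],.125))
b=best.x
im=np.hstack([cv2.resize(P[n]['color'][y0:y0+70,x0:x0+70],(400,400),interpolation=cv2.INTER_CUBIC) for n,x0,y0 in(('top',335,130),('side',350,185))])
for i,(n,x0,y0) in enumerate((('top',335,130),('side',350,185))):
    for X in arch(*b):
        u=(proj(P[n],X)-[x0,y0]+.5)*400/70;cv2.circle(im,(int(u[0])+400*i,int(u[1])),1,(0,255,0),-1)
cv2.imwrite('pics/c3.png',im[:,:,::-1])
E
python3 fit.py
```

```text
yellow [363.5 165. ] [363.8789 164.2294] 388 [ 0.5964 -0.1128  0.026 ] [ 0.5986 -0.1139  0.026 ]
ystripe [425.5 198. ] [425.6333 198.0333] 30 [ 0.4935 -0.2645  0.117 ] [ 0.4935 -0.2649  0.117 ]
stripe ends [424 194] [426 202]
blue [301. 162.] 339 [0.6051 0.0683 0.026 ]
orange [432. 206.] [432.038  206.4241] 158 [ 0.4684 -0.2641  0.172 ] rect ((432.00006103515625, 206.5), (10.186494827270508, 15.764815330505371), 75.96376037597656)
[array([ 0.4757, -0.2419]), array([ 0.4852, -0.2805]), array([ 0.4606, -0.2862]), array([ 0.4512, -0.2476])]
orange side [402.5 256.5] 371
tray ((222.63356018066406, 202.34234619140625), (55.05778121948242, 54.63749694824219), 6.581944942474365) [0.4889 0.2977 0.012 ] [array([0.4188, 0.3857]), array([0.5781, 0.3709]), array([0.5591, 0.2088]), array([0.4009, 0.2251])]
hook [425.9, 151.3] [ 0.6197 -0.2713  0.1028] 0.004025430828198168
hook [426.7, 210.3] [ 0.4654 -0.2745  0.1044] 0.01014730759399929
hook [400.3, 261.2] [ 0.3322 -0.1995  0.1129] 0.010384113129670714
tool [0.2596 0.6231 0.2607] 
 [[-0.9231  0.3846 -0.    ]
 [ 0.3846  0.9231 -0.    ]
 [ 0.     -0.     -1.    ]]
disc ((428.2598876953125, 207.00389099121094), (26.42328453063965, 27.38648796081543), 140.86660766601562) [ 0.4699 -0.272   0.115 ]
yaw hook 16.789372481287465
arch ['top'] [ 0.5968 -0.1105 -0.0684] -3.9183741891860935 1.9435998759022903 {'top': 6}
arch ['side'] [ 0.5963 -0.111  -0.1348] -7.721136663616654 0.41231744028697154 {'side': 36}
arch ['top', 'side'] [ 0.5966 -0.1107 -0.0975] -5.586412993908581 2.469473479863999 {'top': 6, 'side': 36}
spentjar ((366.5007629394531, 160.66439819335938), (35.51903533935547, 39.515968322753906), 32.2125244140625) [ 0.5911 -0.1084  0.125 ]
freshjar ((300.3587951660156, 155.98768615722656), (35.532718658447266, 38.51523971557617), 164.19566345214844) [0.6035 0.0651 0.125 ]
```

View pics/c3.png

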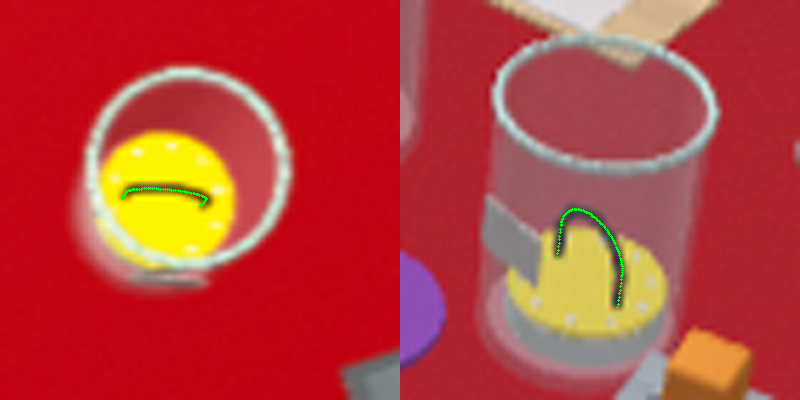

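The overlay fits both views, putting the can at about (0.5965, −0.1105) with yaw about −8°. The hook is at (0.470, −0.272) with yaw about 17°. I'll move over the hook with the jaws along the hook's x.

```bash
python3 -m creep '[[[24,-42,0],[0,0,-0.087]],[[24,-42,0],[0,0,-0.087]],[[24,-42,0],[0,0,-0.087]],[[24,-42,0],[0,0,-0.087]],[[24,-42,0],[0,0,-0.087]]]' 0 40
python3 -m creep '[[[24,-42,0],[0,0,-0.087]],[[24,-42,0],[0,0,-0.087]],[[24,-42,0],[0,0,-0.087]],[[24,-42,0],[0,0,-0.087]],[[24,-42,0],[0,0,-0.087]]]'
python3 -m creep '[[[0,-49,0],[0,0,0]],[[0,-49,0],[0,0,0]],[[0,-49,0],[0,0,0]],[[0,-49,0],[0,0,0]],[[0,-49,0],[0,0,0]]]'
```

```text
t: 2.3
tcp_pos: [0.379, 0.4119, 0.2602]
eef_rot: [1.275, 2.871, 0.005]
wrist_force: [0.8, 0.1, -0.5]
width: 0.0881
t: 2.8
tcp_pos: [0.5018, 0.1938, 0.262]
eef_rot: [1.884, 2.51, 0.011]
wrist_force: [1.1, 0.4, -0.0]
width: 0.0882
t: 3.3
tcp_pos: [0.5042, -0.0562, 0.2638]
eef_rot: [1.884, 2.504, 0.017]
wrist_force: [1.9, 0.1, -0.0]
width: 0.0881
```

```bash
python3 -m creep '[[[-7,-43,0],[0,0,0]],[[-7,-43,0],[0,0,0]],[[-7,-43,0],[0,0,0]],[[-7,-43,0],[0,0,0]],[[-7,-43,0],[0,0,0]]]'
python3 -m creep '[[[0,0,0],[0,0,0.01]],[[0,0,0],[0,0,0]]]'
python3 - <<'E'
from h import *
from scipy.spatial.transform import Rotation as Ro
s=r.observe();M=Ro.from_rotvec(s['eef_rot']).as_matrix();print(s['tcp_pos'],np.degrees(np.arctan2(M[1,1],M[0,1])),M[:,2])
S=r.read_camera('side');T=r.read_camera('top')
print(proj(S,[.47,-.272,.14]))
a=cv2.resize(S['color'][150:330,310:510],(500,450),interpolation=cv2.INTER_CUBIC);cv2.imwrite('pics/c4.png',a[:,:,::-1])
E
```

```text
t: 3.8
tcp_pos: [0.4672, -0.2813, 0.2658]
eef_rot: [1.882, 2.498, 0.019]
wrist_force: [1.0, 0.4, -0.2]
width: 0.0881
t: 4.0
tcp_pos: [0.4658, -0.2866, 0.266]
eef_rot: [1.878, 2.5, 0.017]
wrist_force: [-0.6, 1.0, -0.6]
width: 0.0881
[ 0.46575081 -0.28663378  0.26595195] 16.167439648437693 [ 1.82837754e-02  4.90563287e-05 -9.99832837e-01]
[402.75983296 259.47806308]
```

View pics/c4.png

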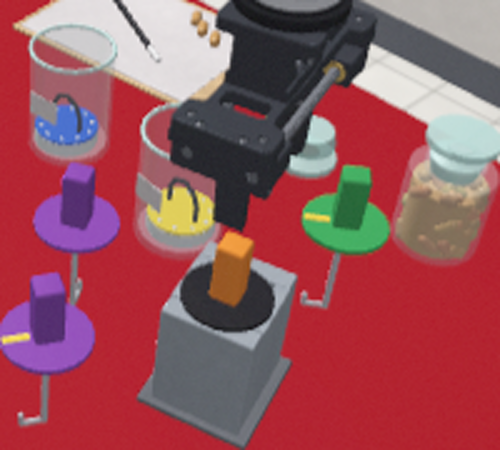

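The view shows the gripper above the handle, with the fingers clear of the look-alikes. I'll correct the offset and tilt, descend and grip.

```bash
python3 -m creep '[[[4,15,0],[0,0.018,0]],[[0,0,-35],[0,0,0]],[[0,0,-30],[0,0,0]],[[0,0,0],[0,0,0]]]'
python3 - <<'E'
from h import *
from scipy.spatial.transform import Rotation as Ro
s=r.observe();M=Ro.from_rotvec(s['eef_rot']).as_matrix();print(s['tcp_pos'],np.degrees(np.arctan2(M[1,1],M[0,1])),M[:,2])
E
```

```text
t: 4.5
tcp_pos: [0.4728, -0.2643, 0.2017]
eef_rot: [1.873, 2.517, 0.002]
wrist_force: [-0.9, 0.1, -0.2]
width: 0.0882
[ 0.47283346 -0.26427836  0.20166775] 16.695428244583276 [ 0.00406951 -0.00118787 -0.99999101]
```

```bash
python3 -m creep '[[[-3,-7,-15],[0,0.004,0]],[[0,0,-15],[0,0,0]],[[0,0,-12],[0,0,0]],[[0,0,0],[0,0,0]],[[0,0,0],[0,0,0]]]'; python3 -m creep '[[[0,0,0],[0,0,0]],[[0,0,0],[0,0,0]],[[0,0,0],[0,0,0]],[[0,0,0],[0,0,0]],[[0,0,0],[0,0,0]]]' 255 40;python3 -m creep '[[[0,0,0],[0,0,0]],[[0,0,0],[0,0,0]],[[0,0,0],[0,0,0]],[[0,0,0],[0,0,0]],[[0,0,0],[0,0,0]]]'
```

```text
t: 5.0
tcp_pos: [0.4718, -0.2703, 0.1597]
eef_rot: [1.868, 2.521, -0.001]
wrist_force: [-0.3, 0.1, -0.1]
width: 0.0881
t: 5.5
tcp_pos: [0.4731, -0.2716, 0.1622]
eef_rot: [1.867, 2.516, -0.0]
wrist_force: [0.2, 0.5, 0.9]
width: 0.0505
t: 6.0
tcp_pos: [0.473, -0.2718, 0.1626]
eef_rot: [1.866, 2.516, -0.001]
wrist_force: [-0.7, 0.6, 0.5]
width: 0.0237
```

```bash
python3 -m creep '[[[0,0,15],[0,0,0]],[[0,0,35],[0,0,0]],[[0,0,40],[0,0,0]],[[0,0,40],[0,0,0]],[[0,0,20],[0,0,0]]]'; python3 -m creep '[[[0,0,0],[0,0,0]],[[0,0,0],[0,0,0]]]'
cat > st.py <<'E'
from h import *
from scipy.spatial.transform import Rotation as Ro
s=r.observe();M=Ro.from_rotvec(s['eef_rot']).as_matrix();print(s['t'],s['tcp_pos'],'yaw',np.degrees(np.arctan2(M[1,1],M[0,1])),M[:,2],s['wrist_force'],s['width'])
E
python3 st.py
```

```text
t: 6.5
tcp_pos: [0.4686, -0.2685, 0.3145]
eef_rot: [-1.869, -2.52, 0.001]
wrist_force: [0.2, -0.6, -1.3]
width: 0.0236
t: 6.7
tcp_pos: [0.4701, -0.2694, 0.3198]
eef_rot: [1.869, 2.519, 0.0]
wrist_force: [0.6, -1.1, -2.0]
width: 0.0234
6.7 [ 0.47013152 -0.26938392  0.31976941] yaw 16.869595200420253 [ 0.00392682 -0.00290595 -0.99998807] [ 0.62557078 -1.09218832 -1.97790723] 0.023372071636621403
```

```bash
python3 -m creep '[[[18,31,0],[0,0,-0.087]],[[18,31,0],[0,0,-0.087]],[[18,31,0],[0,0,-0.087]],[[18,31,0],[0,0,-0.087]],[[18,31,0],[0,0,-0.087]]]'; python3 -m creep '[[[0,0,0],[0,0,0]],[[0,0,0],[0,0,0]],[[0,0,0],[0,0,0]]]'; python3 st.py
python3 - <<'E'
from h import *
s=r.observe()
T=r.read_camera('top');S=r.read_camera('side')
c=s['tcp_pos'];print([proj(S,np.array(c)-[0,0,.0506+d]) for d in(0,.1)])
a=np.hstack([cv2.resize(p['color'][y:y+130,x:x+130],(400,400),interpolation=cv2.INTER_CUBIC) for p,x,y in((T,310,100),(S,320,130))]);cv2.imwrite('pics/c5.png',a[:,:,::-1])
E
```

```text
t: 7.2
tcp_pos: [0.5568, -0.1122, 0.3108]
eef_rot: [-2.393, -2.025, 0.012]
wrist_force: [0.7, 0.2, -1.8]
width: 0.0235
t: 7.5
tcp_pos: [0.5558, -0.1079, 0.3044]
eef_rot: [-2.381, -2.027, 0.02]
wrist_force: [-0.5, 0.3, -2.0]
width: 0.0237
7.5 [ 0.55579705 -0.10785228  0.30443249] yaw -9.183699834265925 [-0.01963792  0.00319337 -0.99980206] [-0.52680837  0.30267032 -2.04727935] 0.023737546475091346
[array([378.19360503, 161.22478015]), array([374.25763851, 198.61730553])]
```

View pics/c5.png

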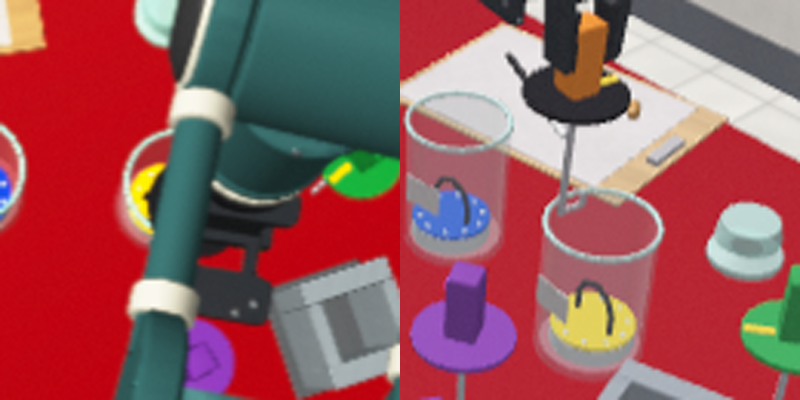

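The side view shows the hook gripped, its tip pointing away (+x) just above the yellow jar. The shank end is at about (373,198), against a prediction of (374,199). I'll level, align and descend partway.

```bash
python3 -m creep '[[[10,2,0],[-0.003,-0.02,0.02]],[[0,0,0],[0,0,0]],[[0,0,0],[0,0,0]]]' ; python3 st.py
```

```text
t: 7.9
tcp_pos: [0.5659, -0.1087, 0.3051]
eef_rot: [2.372, 2.055, 0.003]
wrist_force: [0.3, 0.4, -1.1]
width: 0.0239
7.9 [ 0.56588096 -0.10865425  0.30507487] yaw -8.182380124473031 [ 0.00320248 -0.00102155 -0.99999435] [ 0.27512744  0.37237709 -1.12967138] 0.023918711440848853
```

```bash
python3 -m creep '[[[0,2,-15],[0,0,0]],[[0,0,-20],[0,0,0]],[[0,0,-20],[0,0,0]],[[0,0,-10],[0,0,0]],[[0,0,0],[0,0,0]]]' ; python3 -m creep '[[[0,0,0],[0,0,0]]]'; python3 st.py;  python3 - <<'E'
from h import *
s=r.observe()
S=r.read_camera('side')
from scipy.spatial.transform import Rotation as Ro
M=Ro.from_rotvec(s['eef_rot']).as_matrix();c=np.array(s['tcp_pos']);hx=M[:,1];print([proj(S,c+M[:,2]*.1506+hx*d+M[:,2]*-e) for d,e in((0,0),(.02,0),(.02,.01))])
a=cv2.resize(S['color'][170:260,340:430],(600,600),interpolation=cv2.INTER_CUBIC)
for d,e in((0,0),(.02,0),(.02,.01)):
    u=(proj(S,c+M[:,2]*.1506+hx*d+M[:,2]*-e)-[340,170]+.5)*600/90;cv2.circle(a,tuple(u.astype(int)),3,(0,255,0),-1)
cv2.imwrite('pics/c6.png',a[:,:,::-1])
E
```

```text
t: 8.4
tcp_pos: [0.5651, -0.1071, 0.236]
eef_rot: [2.373, 2.053, 0.004]
wrist_force: [0.1, -0.7, -1.3]
width: 0.0236
t: 8.5
tcp_pos: [0.5649, -0.107, 0.2357]
eef_rot: [2.373, 2.053, 0.003]
wrist_force: [0.6, 0.1, -2.1]
width: 0.0235
8.5 [ 0.56491743 -0.10701731  0.23574045] yaw -8.267177073598358 [ 0.00357048 -0.00104102 -0.99999308] [ 0.64366688  0.113965   -2.14471285] 0.02351591032762542
[array([374.47756438, 219.98502318]), array([381.13261596, 217.19342517]), array([381.51099   , 213.95531137])]
```

View pics/c6.png

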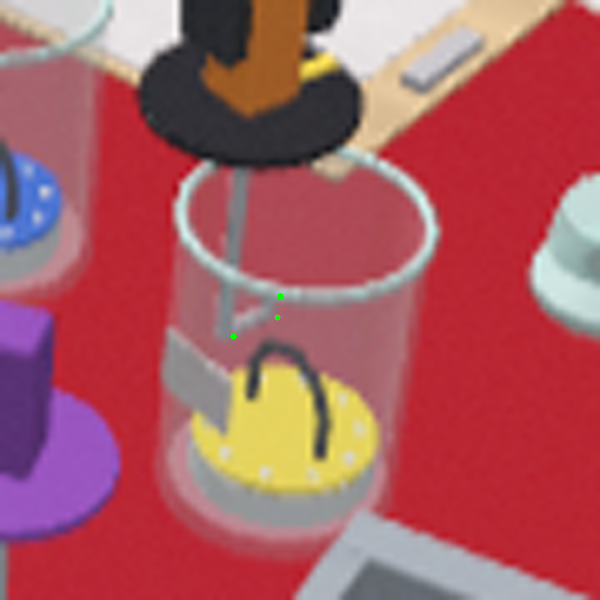

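The picture shows the hook's foot inside the jar mouth on the near side of the arch, about 1 px left of prediction, so it is roughly 3 mm toward +y. I'll shift y by −3 and descend to foot height.

```bash
python3 -m creep '[[[0,-3,-10],[0,0.003,0]],[[0,0,-12],[0,0,0]],[[0,0,-12],[0,0,0]],[[0,0,-12],[0,0,0]],[[0,0,0],[0,0,0]]]' ; python3 -m creep '[[[0,0,0],[0,0,0]]]'; python3 st.py;  python3 - <<'E'
from h import *
s=r.observe()
S=r.read_camera('side')
a=cv2.resize(S['color'][190:260,355:425],(560,560),interpolation=cv2.INTER_CUBIC)
cv2.imwrite('pics/c7.png',a[:,:,::-1])
E
```

```text
t: 9.05
tcp_pos: [0.5662, -0.1107, 0.1882]
eef_rot: [2.372, 2.052, 0.003]
wrist_force: [-0.4, 0.5, -1.2]
width: 0.0236
t: 9.15
tcp_pos: [0.5659, -0.1106, 0.1876]
eef_rot: [2.373, 2.053, 0.002]
wrist_force: [0.4, 0.5, -1.2]
width: 0.0238
9.15 [ 0.56592221 -0.11059841  0.18758679] yaw -8.273888813665927 [ 0.00354574 -0.001844   -0.99999201] [ 0.44907539  0.48886283 -1.22870924] 0.023753196501199555
```

View pics/c7.png

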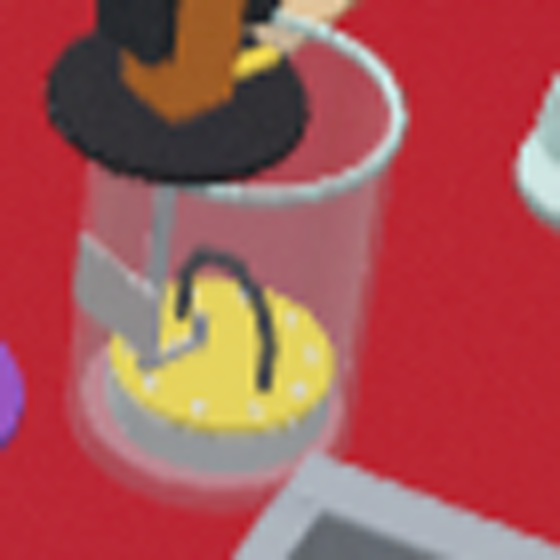

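The tip, at about (380,230), is on the near side of the arch and level with its opening. I'll check these pixels against the geometry.

Run:
```python
from h import *
np.set_printoptions(precision=4,suppress=True)
S=r.read_camera('side')
f=lambda u,v:(355+u/8-.5,190+v/8-.5)
print('heel',atz(S,f(150,363),.037),'corner',atz(S,f(200,340),.037),'tip',atz(S,f(200,320),.047))
print('rleg',atz(S,f(265,388),.026),'crown',atz(S,f(210,250),.0625))
s=r.observe();c=np.array(s['tcp_pos']);y=np.radians(-8.3);d=np.array([np.cos(y),np.sin(y),0])
for nm,X in(('heel',[c[0],c[1],.037]),('tip',c*[1,1,0]+[0,0,.047]+.02*d),('can ctr',[.5965,-.1105,.026]),('legL',[.5965+.0028,-.1105+.0198,.026]),('legR',[.5965-.0028,-.1105-.0198,.026])): print(nm,(proj(S,X)-[355,190]+.5)*8)
```

```text
heel [ 0.5669 -0.1072  0.037 ] corner [ 0.5865 -0.1095  0.037 ] tip [ 0.5842 -0.1104  0.047 ]
rleg [ 0.5956 -0.1298  0.026 ] crown [ 0.5963 -0.1011  0.0625]
heel [155.7309 370.0588]
tip [210.6825 322.9597]
can ctr [221.4264 354.6271]
legL [181.872  318.7035]
legR [261.9301 391.4125]
```

The measurements agree: heel at (0.567, −0.107), tip 11 mm short of the arch plane, y aligned. I'll advance 21 mm through the arch and then lift.

```bash
python3 -m creep '[[[7,-1,0],[0,0,0]],[[7,-1,0],[0,0,0]],[[5,0,0],[0,0,0]],[[0,0,0],[0,0,0]],[[0,0,0],[0,0,0]]]'; python3 st.py
```

```text
t: 9.75
tcp_pos: [0.5887, -0.1131, 0.1902]
eef_rot: [2.37, 2.051, 0.007]
wrist_force: [-0.5, -0.2, -1.0]
width: 0.0238
9.75 [ 0.58868943 -0.11310263  0.19018462] yaw -8.265167776522631 [ 0.0081732  -0.00285155 -0.99996253] [-0.5141056  -0.17405723 -1.03224565] 0.02376780198566925
```

```bash
python3 -m creep '[[[-2,0,3],[0,0.008,0]],[[0,0,5],[0,0,0]],[[0,0,8],[0,0,0]],[[0,0,8],[0,0,0]],[[0,0,0],[0,0,0]]]'; python3 -m creep '[[[0,0,0],[0,0,0]],[[0,0,0],[0,0,0]]]'; python3 st.py
python3 - <<'E'
from h import *
S=r.read_camera('side')
a=cv2.resize(S['color'][170:260,340:430],(540,540),interpolation=cv2.INTER_CUBIC)
cv2.imwrite('pics/c8.png',a[:,:,::-1])
E
```

```text
t: 10.25
tcp_pos: [0.586, -0.113, 0.2164]
eef_rot: [2.375, 2.055, -0.004]
wrist_force: [-0.0, -0.7, -2.5]
width: 0.0234
t: 10.45
tcp_pos: [0.586, -0.113, 0.2169]
eef_rot: [2.374, 2.054, -0.003]
wrist_force: [-0.4, -0.4, -3.0]
width: 0.0236
10.45 [ 0.58596883 -0.11300266  0.21685238] yaw -8.261471799212265 [-3.59964600e-04 -2.98804365e-03 -9.99995471e-01] [-0.43289974 -0.44704457 -2.96868649] 0.023588639023319088
```

View pics/c8.png

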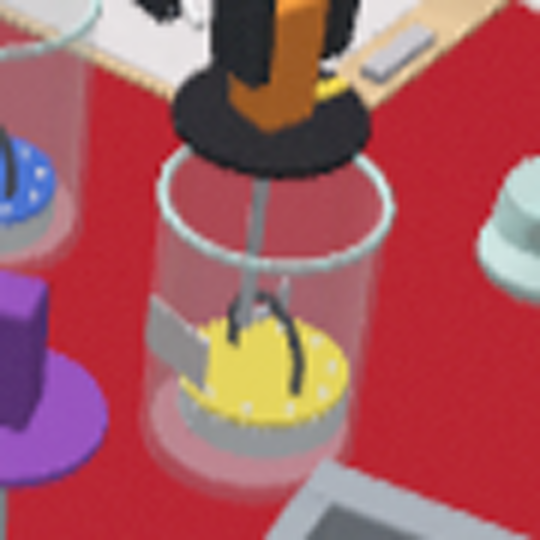

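The side view shows the can lifted off the floor, hanging by its loop on the hook. I'll draw it up.

```bash
python3 -m creep '[[[0,0,10],[0,0,0]],[[0,0,15],[0,0,0]],[[0,0,15],[0,0,0]],[[0,0,15],[0,0,0]],[[0,0,15],[0,0,0]]]'; python3 -m creep '[[[0,0,15],[0,0,0]],[[0,0,15],[0,0,0]],[[0,0,15],[0,0,0]],[[0,0,15],[0,0,0]],[[0,0,15],[0,0,0]]]';python3 -m creep '[[[0,0,10],[0,0,0]],[[0,0,0],[0,0,0]],[[0,0,0],[0,0,0]],[[0,0,0],[0,0,0]],[[0,0,0],[0,0,0]]]'; python3 st.py
python3 - <<'E'
from h import *
S=r.read_camera('side');T=r.read_camera('top')
for p,n in((S,'s'),(T,'t')): print([(np.round(o['point']),round(o['score'],2)) for o in r.place_of(p,'spent')])
s=r.observe();print(proj(S,np.array(s['tcp_pos'])+[.01,0,-.202]))
E
```

```text
t: 11.0
tcp_pos: [0.5841, -0.1126, 0.2896]
eef_rot: [-2.374, -2.054, 0.009]
wrist_force: [0.5, -0.0, -1.8]
width: 0.0236
t: 11.5
tcp_pos: [0.5846, -0.1127, 0.3739]
eef_rot: [2.375, 2.055, -0.005]
wrist_force: [0.8, 0.7, -2.6]
width: 0.0238
t: 12.0
tcp_pos: [0.5852, -0.1128, 0.3866]
eef_rot: [2.374, 2.054, -0.003]
wrist_force: [-0.3, 0.2, -3.1]
width: 0.0238
12.0 [ 0.58516627 -0.11282     0.38662791] yaw -8.265029841980502 [ 5.01415460e-04 -3.13758517e-03 -9.99994952e-01] [-0.27001046  0.20234003 -3.14443256] 0.023809806955820266
[(array([389., 179.]), 0.79)]
[(array([376., 155.]), 0.44)]
[389.20404276 182.04646554]
```

```bash
python3 -m creep '[[[-2,8,0],[0,0,0]],[[-4,15,0],[0,0,0]],[[-6,22,0],[0,0,0]],[[-6,22,0],[0,0,0]],[[-6,22,0],[0,0,0]]]'; python3 -m creep '[[[-6,22,0],[0,0,0]],[[-6,22,0],[0,0,0]],[[-6,22,0],[0,0,0]],[[-6,22,0],[0,0,0]],[[-6,22,0],[0,0,0]]]'; python3 st.py
```

```text
t: 12.7
tcp_pos: [0.5594, -0.02, 0.3858]
eef_rot: [2.379, 2.05, -0.003]
wrist_force: [0.5, -0.1, -1.7]
width: 0.0238
t: 13.2
tcp_pos: [0.5243, 0.1001, 0.3864]
eef_rot: [-2.376, -2.053, -0.0]
wrist_force: [0.8, -0.5, -3.1]
width: 0.0235
13.2 [0.52429214 0.10005089 0.38640386] yaw -8.341735383126208 [-5.01900553e-04  8.04751493e-04 -9.99999550e-01] [ 0.75199471 -0.47218264 -3.14119241] 0.023528771681031437
```

```bash
python3 -m creep '[[[-6,24,0],[0,0,0]],[[-6,24,0],[0,0,0]],[[-6,24,0],[0,0,0]],[[-6,24,0],[0,0,0]],[[-5,22,0],[0,0,0]]]'; python3 -m creep '[[[-5,22,0],[0,0,0]],[[-4,18,0],[0,0,0]],[[-3,12,0],[0,0,0]],[[-2,8,0],[0,0,0]],[[0,4,0],[0,0,0]]]'; python3 -m creep '[[[0,0,0],[0,0,0]],[[0,0,0],[0,0,0]],[[0,0,0],[0,0,0]],[[0,0,0],[0,0,0]]]';python3 st.py
```

```text
t: 13.7
tcp_pos: [0.4886, 0.2277, 0.3874]
eef_rot: [-2.371, -2.056, -0.004]
wrist_force: [-0.0, -1.1, -2.1]
width: 0.0235
t: 14.2
tcp_pos: [0.4683, 0.2998, 0.388]
eef_rot: [-2.363, -2.063, -0.005]
wrist_force: [0.4, 0.6, -2.7]
width: 0.024
t: 14.6
tcp_pos: [0.4687, 0.2985, 0.3879]
eef_rot: [-2.365, -2.062, -0.004]
wrist_force: [-0.2, -0.7, -2.8]
width: 0.0238
14.6 [0.46874698 0.29851808 0.38792532] yaw -7.832414064630787 [-7.44078426e-04  4.70107421e-03 -9.99988673e-01] [-0.23842301 -0.69977131 -2.79142226] 0.02375566608180872
```

```bash
python3 -m creep '[[[5,0,-10],[-0.005,0,0]],[[5,0,-20],[0,0,0]],[[0,0,-25],[0,0,0]],[[0,0,-25],[0,0,0]],[[0,0,-25],[0,0,0]]]'; python3 -m creep '[[[0,0,-20],[0,0,0]],[[0,0,-10],[0,0,0]],[[0,0,0],[0,0,0]],[[0,0,0],[0,0,0]],[[0,0,0],[0,0,0]]]';python3 st.py
```

```text
t: 15.1
tcp_pos: [0.4833, 0.2976, 0.2828]
eef_rot: [2.369, 2.058, 0.014]
wrist_force: [-0.1, 1.0, -2.3]
width: 0.0235
t: 15.6
tcp_pos: [0.4822, 0.2949, 0.2454]
eef_rot: [2.372, 2.056, -0.001]
wrist_force: [0.2, 0.6, -3.3]
width: 0.023
15.6 [0.48216118 0.29486111 0.24535083] yaw -8.13900955342089 [ 0.00145144 -0.00216349 -0.99999661] [ 0.15413224  0.62851381 -3.2765115 ] 0.023040986509233852
```

```bash
python3 -m creep '[[[0,2,-5],[0,0,0]],[[0,0,-6],[0,0,0]],[[0,0,-6],[0,0,0]],[[0,0,-5],[0,0,0]],[[0,0,-3],[0,0,0]]]'; python3 -m creep '[[[0,0,-3],[0,0,0]],[[0,0,-2],[0,0,0]],[[0,0,-2],[0,0,0]],[[0,0,-2],[0,0,0]],[[0,0,-2],[0,0,0]]]'; python3 -m creep '[[[0,0,-2],[0,0,0]],[[0,0,-2],[0,0,0]],[[0,0,-2],[0,0,0]],[[0,0,0],[0,0,0]]]'; python3 st.py
```

```text
t: 16.1
tcp_pos: [0.4843, 0.2984, 0.2227]
eef_rot: [2.37, 2.056, 0.011]
wrist_force: [0.1, -0.3, -3.1]
width: 0.0241
t: 16.6
tcp_pos: [0.4841, 0.2982, 0.2102]
eef_rot: [2.37, 2.056, 0.01]
wrist_force: [0.5, -0.4, -2.0]
width: 0.0238
t: 17.0
tcp_pos: [0.4844, 0.2983, 0.204]
eef_rot: [2.37, 2.056, 0.011]
wrist_force: [-0.2, -0.3, -1.8]
width: 0.024
17.0 [0.4843844  0.29829622 0.2040406 ] yaw -8.121856730645032 [ 0.00834941  0.00142333 -0.99996413] [-0.21467426 -0.25423747 -1.7661234 ] 0.024006671338564003
```

```bash
python3 -m creep '[[[0,0,-3],[0,0.004,0]],[[0,0,-3],[0,0,0]],[[0,0,-3],[0,0,0]],[[0,0,-3],[0,0,0]],[[0,0,-2],[0,0,0]]]'; python3 -m creep '[[[0,0,0],[0,0,0]],[[0,0,0],[0,0,0]]]'; python3 st.py
python3 - <<'E'
from h import *
S=r.read_camera('side')
a=cv2.resize(S['color'][125:225,205:305],(560,560),interpolation=cv2.INTER_CUBIC)
cv2.imwrite('pics/c9.png',a[:,:,::-1])
E
```

```text
t: 17.5
tcp_pos: [0.485, 0.2986, 0.1898]
eef_rot: [2.372, 2.057, 0.009]
wrist_force: [0.4, 0.2, -1.7]
width: 0.0237
t: 17.7
tcp_pos: [0.4846, 0.2985, 0.1891]
eef_rot: [2.372, 2.057, 0.007]
wrist_force: [-0.0, 0.1, -1.5]
width: 0.0234
17.7 [0.48463237 0.29849388 0.18907546] yaw -8.122669297466553 [ 0.00454562  0.00185722 -0.99998794] [-0.03896373  0.11405328 -1.45477539] 0.02342062689529603
```

View pics/c9.png

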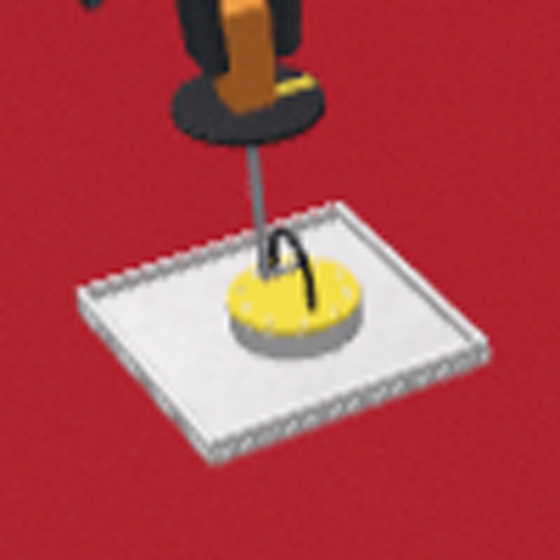

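The can stands upright in the tray, with the foot still through the arch. Before withdrawing I'll check the lateral offset.

```bash
python3 - <<'E'
from h import *
np.set_printoptions(precision=4,suppress=True)
S=r.read_camera('side')
f=lambda u,v:(205+u/5.6-.5,125+v/5.6-.5)
print('heel',atz(S,f(263,273),.0375),'tip',atz(S,f(297,262),.042),'rleg',atz(S,f(312,306),.025),'crown',atz(S,f(286,233),.0615))
a=cv2.inRange(cv2.cvtColor(S['color'],cv2.COLOR_RGB2HSV),(22,110,110),(36,255,255));k=np.zeros_like(a);k[168:190,240:275]=a[168:190,240:275]
h=cv2.convexHull(cv2.findNonZero(k));e=cv2.fitEllipse(h);print('lid',e,atz(S,e[0],.025))
g=S['color'].max(2);m=np.zeros_like(g);m[163:183,252:264]=(g[163:183,252:264]<90);ys,xs=np.nonzero(m);q=np.c_[xs,ys]
import scipy.optimize as so
from scipy.spatial import cKDTree
def arch(x,y,yaw):
    t=np.linspace(0,np.pi,60);yy=.02*np.cos(t);zz=.038+.0185*np.sin(t)
    yy=np.r_[np.full(10,.02),yy,np.full(10,-.02)];zz=np.r_[np.linspace(.02,.038,10),zz,np.linspace(.038,.02,10)]
    return np.c_[x-np.sin(yaw)*yy,y+np.cos(yaw)*yy,.005+zz]
def c(w):
    M=np.array([proj(S,X) for X in arch(*w)]);return (cKDTree(M).query(q)[0]**2).mean()+(cKDTree(q).query(M)[0]**2).mean()
for y0 in(-25,-8,8):
    o=so.minimize(c,[.495,.297,np.radians(y0)],method='Nelder-Mead',options=dict(initial_simplex=[[.495,.297,np.radians(y0)],[.5,.297,np.radians(y0)],[.495,.302,np.radians(y0)],[.495,.297,np.radians(y0+10)]]));print(o.x,np.degrees(o.x[2]),o.fun,len(q))
E
python3 st.py
```

```text
heel [0.486  0.3076 0.0375] tip [0.5019 0.2991 0.042 ] rleg [0.4982 0.2821 0.025 ] crown [0.4972 0.2996 0.0615]
lid ((256.91259765625, 177.5690155029297), (13.268895149230957, 23.40278434753418), 86.41724395751953) [0.4953 0.2949 0.025 ]
[ 0.4971  0.298  -0.0908] -5.201674133460432 0.4398963509067151 26
[ 0.4968  0.2975 -0.0884] -5.06405266696809 0.4400826159180544 26
[ 0.4968  0.2975 -0.0884] -5.0626346886360984 0.44008218771813656 26
17.8 [0.48467937 0.29852612 0.18920701] yaw -8.122008112311002 [ 0.00471018  0.00194938 -0.99998701] [-0.54400277 -0.93492116 -1.89432482] 0.023871560508186895
```

Foot offset is at most 8 mm within the ±17 mm opening. I'll withdraw straight back, then go up.

```bash
python3 -m creep '[[[-5,-1,0],[0,0,0]],[[-7,0,0],[0,0,0]],[[-6,0,0],[0,0,0]],[[-3,0,0],[0,0,0]],[[0,0,0],[0,0,0]]]'; python3 st.py
```

```text
t: 18.3
tcp_pos: [0.4615, 0.2974, 0.1897]
eef_rot: [2.372, 2.058, 0.008]
wrist_force: [0.1, 0.0, -1.1]
width: 0.0239
18.3 [0.46154333 0.29744842 0.18968907] yaw -8.120314615174038 [ 0.00498707  0.002318   -0.99998488] [ 0.14047089  0.02011868 -1.10707785] 0.023901036395589485
```

```bash
python3 -m creep '[[[-5,0,0],[0,0,0]],[[0,0,0],[0,0,0]]]'
cat > lid.py <<'E'
from h import *
S=r.read_camera('side')
a=cv2.inRange(cv2.cvtColor(S['color'],cv2.COLOR_RGB2HSV),(22,110,110),(36,255,255));k=np.zeros_like(a);k[168:190,235:280]=a[168:190,235:280]
h=cv2.convexHull(cv2.findNonZero(k));e=cv2.fitEllipse(h);print('lid',e,atz(S,e[0],.025))
E
python3 lid.py; python3 -m creep '[[[0,0,3],[0,0,0]],[[0,0,8],[0,0,0]],[[0,0,8],[0,0,0]],[[0,0,0],[0,0,0]]]';python3 lid.py; python3 st.py
```

```text
t: 18.5
tcp_pos: [0.456, 0.2975, 0.1899]
eef_rot: [2.372, 2.058, 0.009]
wrist_force: [-0.3, 0.6, -1.4]
width: 0.0239
lid ((257.0332946777344, 177.58303833007812), (13.29096508026123, 23.061216354370117), 86.05950927734375) [0.49553412 0.29465695 0.025     ]
t: 18.95
tcp_pos: [0.4571, 0.2977, 0.2109]
eef_rot: [2.372, 2.057, 0.011]
wrist_force: [-0.0, -0.0, -1.1]
width: 0.0234
lid ((256.901611328125, 177.5688018798828), (13.259333610534668, 23.43060874938965), 86.5411605834961) [0.49527919 0.29496079 0.025     ]
19.0 [0.45689929 0.29765307 0.21047137] yaw -8.118870396998965 [ 0.0062083   0.00269746 -0.99997709] [ 1.16931216  0.08180667 -1.50097944] 0.02364706621318267
```

```bash
python3 -m creep '[[[0,0,20],[0,0.006,0]],[[0,0,30],[0,0,0]],[[0,0,35],[0,0,0]],[[0,0,30],[0,0,0]],[[0,0,10],[0,0,0]]]'; python3 -m creep '[[[0,-25,0],[0,0,0.05]],[[0,-40,0],[0,0,0.05]],[[0,-40,0],[0,0,0.05]],[[0,-40,0],[0,0,0.05]],[[0,-40,0],[0,0,0.05]]]';  python3 -m creep '[[[2,-40,0],[0,0,0.05]],[[2,-40,0],[0,0,0.05]],[[2,-40,0],[0,0,0.05]],[[2,-40,0],[0,0,0.03]],[[2,-40,0],[0,0,0]]]'; python3 st.py
```

```text
t: 19.5
tcp_pos: [0.4543, 0.2958, 0.3357]
eef_rot: [-2.371, -2.056, 0.01]
wrist_force: [0.6, -0.2, -0.8]
width: 0.0236
t: 20.0
tcp_pos: [0.4538, 0.11, 0.3343]
eef_rot: [-2.074, -2.354, 0.006]
wrist_force: [1.4, -0.8, -1.3]
width: 0.0236
t: 20.5
tcp_pos: [0.4603, -0.0978, 0.3286]
eef_rot: [-1.839, -2.537, 0.011]
wrist_force: [0.7, -0.3, -1.9]
width: 0.0234
20.5 [ 0.4603343  -0.09775856  0.32859972] yaw 18.140146970026322 [-1.07542642e-02 -9.32554527e-04 -9.99941736e-01] [ 0.66935965 -0.27573366 -1.90031902] 0.02340152196675577
```

```bash
python3 -m creep '[[[2,-40,0],[0,0,0]],[[2,-40,0],[0,0,0]],[[2,-35,0],[0,0,0]],[[2,-25,0],[0,0,0]],[[0,-12,0],[0,0,0]]]'; python3 -m creep '[[[0,0,0],[0,0,-0.02]],[[0,0,0],[0,0,0]],[[0,0,0],[0,0,0]],[[0,0,0],[0,0,0]]]'; python3 st.py
```

```text
t: 21.0
tcp_pos: [0.4651, -0.259, 0.3221]
eef_rot: [-1.841, -2.527, 0.014]
wrist_force: [-0.1, 0.1, -1.5]
width: 0.0235
t: 21.4
tcp_pos: [0.4643, -0.2569, 0.3196]
eef_rot: [-1.866, -2.503, 0.012]
wrist_force: [0.5, -0.6, -1.0]
width: 0.0237
21.4 [ 0.46431038 -0.25689501  0.3196382 ] yaw 16.577750466574074 [-0.02013773  0.00577588 -0.99978053] [ 0.47884663 -0.6481864  -1.00779115] 0.023660901537052793
```

```bash
python3 -m creep '[[[9,-15,0],[-0.006,-0.02,0]],[[0,0,0],[0,0,0]],[[0,0,0],[0,0,0]]]'; python3 st.py;  python3 - <<'E'
from h import *
S=r.read_camera('side')
a=cv2.resize(S['color'][180:330,340:460],(480,600),interpolation=cv2.INTER_CUBIC)
cv2.imwrite('pics/c10.png',a[:,:,::-1])
E
```

```text
t: 21.7
tcp_pos: [0.4748, -0.2711, 0.3203]
eef_rot: [1.872, 2.519, 0.001]
wrist_force: [-0.4, 0.2, -0.9]
width: 0.0235
21.7 [ 0.47478431 -0.27113163  0.32034808] yaw 16.769815426719855 [ 0.00301688 -0.00128286 -0.99999463] [-0.35540523  0.22957831 -0.89947965] 0.023495099369281375
```

View pics/c10.png

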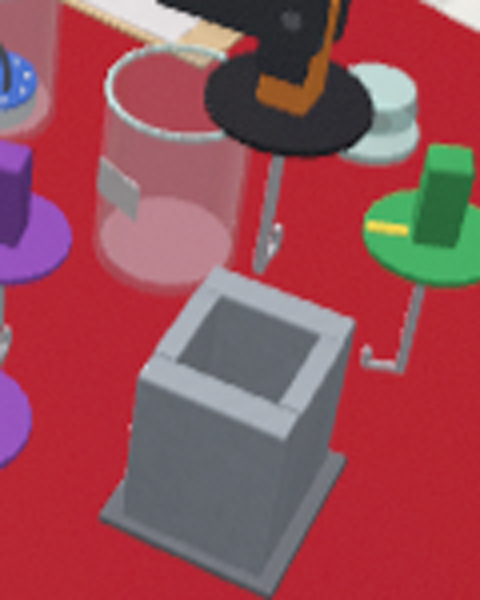

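The hook hangs over the stand mouth, turned as at the start. I'll lower it.

```bash
python3 -m creep '[[[-1,0,-15],[0,0,0]],[[0,0,-25],[0,0,0]],[[0,0,-30],[0,0,0]],[[0,0,-30],[0,0,0]],[[0,0,-20],[0,0,0]]]'; python3 -m creep '[[[0,0,-10],[0,0,0]],[[0,0,0],[0,0,0]],[[0,0,0],[0,0,0]],[[0,0,0],[0,0,0]]]'; python3 st.py
```

```text
t: 22.25
tcp_pos: [0.4746, -0.2717, 0.1978]
eef_rot: [1.867, 2.512, 0.002]
wrist_force: [-0.4, 0.3, -1.6]
width: 0.0241
t: 22.65
tcp_pos: [0.4717, -0.2698, 0.1825]
eef_rot: [1.872, 2.519, 0.001]
wrist_force: [0.3, -0.8, -1.0]
width: 0.0236
22.65 [ 0.47165567 -0.26983911  0.18245651] yaw 16.764600410621387 [ 0.0030081  -0.00127019 -0.99999467] [ 0.29862328 -0.83858732 -1.04865904] 0.02361714632610659
```

```bash
python3 -m creep '[[[0,-2,-4],[0,0,0]],[[0,0,-5],[0,0,0]],[[0,0,-4],[0,0,0]],[[0,0,-3],[0,0,0]],[[0,0,0],[0,0,0]]]'; python3 -m creep '[[[0,0,-2],[0,0,0]],[[0,0,-2],[0,0,0]],[[0,0,0],[0,0,0]]]'; python3 st.py
```

```text
t: 23.15
tcp_pos: [0.4739, -0.2736, 0.1691]
eef_rot: [1.868, 2.513, 0.002]
wrist_force: [0.6, -0.4, -0.7]
width: 0.0238
t: 23.45
tcp_pos: [0.474, -0.2735, 0.1647]
eef_rot: [1.868, 2.513, 0.002]
wrist_force: [0.8, -0.2, -1.6]
width: 0.0236
23.45 [ 0.47396576 -0.27351754  0.16470327] yaw 16.764321800225797 [ 0.00922658 -0.00523797 -0.99994372] [ 0.77987259 -0.15046416 -1.64091797] 0.02359854557796844
```

```bash
python3 -m creep '[[[0,0,-2],[0,0,0]],[[0,0,-1],[0,0,0]],[[0,0,-1],[0,0,0]],[[0,0,0],[0,0,0]]]'; python3 st.py;  python3 -m creep '[[[0,0,0],[0,0,0]]]'
```

```text
t: 23.85
tcp_pos: [0.4744, -0.2737, 0.1629]
eef_rot: [1.867, 2.512, 0.002]
wrist_force: [0.3, -0.2, -1.6]
width: 0.0237
23.85 [ 0.47441041 -0.27372947  0.16286718] yaw 16.77279470943971 [ 0.00987798 -0.00582935 -0.99993422] [ 0.34917165 -0.16735815 -1.56472803] 0.02371247402970322
t: 23.95
tcp_pos: [0.4745, -0.2738, 0.1629]
eef_rot: [1.867, 2.512, 0.002]
wrist_force: [0.4, -0.1, -1.4]
width: 0.0234
```

Force hasn't changed yet, so I'll go down another 3 mm gently.

```bash
python3 -m creep '[[[0,0,-1],[0,0,0]],[[0,0,-1],[0,0,0]],[[0,0,-1],[0,0,0]]]'; python3 -m creep '[[[0,0,-1],[0,0,0]],[[0,0,-1],[0,0,0]]]'
```

```text
t: 24.25
tcp_pos: [0.4747, -0.2739, 0.1626]
eef_rot: [1.866, 2.512, 0.002]
wrist_force: [-3.4, 2.4, 6.6]
width: 0.0239
t: 24.45
tcp_pos: [0.4748, -0.2739, 0.1626]
eef_rot: [1.866, 2.513, 0.001]
wrist_force: [-1.7, 2.1, 6.1]
width: 0.0239
```

Seated (6 N upward). Opening the jaws and retreating upward.

```bash
python3 -m creep '[[[0,0,0],[0,0,0]],[[0,0,0],[0,0,0]],[[0,0,0],[0,0,0]],[[0,0,0],[0,0,0]],[[0,0,0],[0,0,0]]]' 0; python3 -m creep '[[[0,0,0],[0,0,0]],[[0,0,0],[0,0,0]],[[0,0,0],[0,0,0]],[[0,0,0],[0,0,0]],[[0,0,0],[0,0,0]]]'; python3 -m creep '[[[0,0,10],[0,0,0]],[[0,0,25],[0,0,0]],[[0,0,35],[0,0,0]],[[0,0,35],[0,0,0]],[[0,0,20],[0,0,0]]]'; python3 -m creep '[[[-10,45,10],[0,0,0]],[[-10,45,10],[0,0,0]],[[0,45,0],[0,0,0]],[[0,45,0],[0,0,0]],[[0,45,0],[0,0,0]]]';  python3 -m creep '[[[0,20,0],[0,0,0]],[[0,0,0],[0,0,0]],[[0,0,0],[0,0,0]],[[0,0,0],[0,0,0]],[[0,0,0],[0,0,0]]]'
python3 - <<'E'
import fit
E
python3 lid.py; python3 st.py
```

```text
t: 24.95
tcp_pos: [0.4753, -0.2742, 0.1624]
eef_rot: [1.866, 2.511, 0.002]
wrist_force: [0.8, -1.0, -1.2]
width: 0.0614
t: 25.45
tcp_pos: [0.4752, -0.2742, 0.162]
eef_rot: [1.866, 2.512, 0.002]
wrist_force: [0.9, -0.4, -0.1]
width: 0.0881
t: 25.95
tcp_pos: [0.4719, -0.2721, 0.2891]
eef_rot: [1.871, 2.519, 0.001]
wrist_force: [0.6, -0.3, -0.3]
width: 0.0883
t: 26.45
tcp_pos: [0.4535, -0.047, 0.3212]
eef_rot: [1.875, 2.494, 0.007]
wrist_force: [-0.0, 0.0, 0.1]
width: 0.0882
t: 26.95
tcp_pos: [0.4532, -0.0231, 0.3251]
eef_rot: [1.864, 2.497, 0.012]
wrist_force: [0.2, 1.1, -0.5]
width: 0.0882
lid ((256.901611328125, 177.5688018798828), (13.259333610534668, 23.43060874938965), 86.5411605834961) [0.49527919 0.29496079 0.025     ]
27.1 [ 0.45313191 -0.02301205  0.32483553] yaw 16.499682393059377 [ 0.0249378  -0.00899691 -0.99964852] [-1.19360924 -0.38840236  0.68306864] 0.08797559519733303Traceback (most recent call last):
  File "<stdin>", line 1, in <module>
  File "fit.py", line 1, in <module>
    from m import *
  File "m.py", line 11, in <module>
    a=blob(T,(22,120,120),(36,255,255),roi);b,c,n=cen(a);print(nm,b,c,n,atz(T,b,z),atz(T,c,z))
                                                  ~~~^^^
  File "m.py", line 9, in cen
    def cen(a): return (a.min(0)+a.max(0))/2,a.mean(0),len(a)
                        ~~~~~^^^
    return umr_minimum(a, axis, None, out, keepdims, initial, where)
ValueError: zero-size array to reduction operation minimum which has no identity
```

Now I'll check the hook and the blue can numerically from both cameras against the start pictures.

Run:
```python
from h import *
T=r.read_camera('top');S=r.read_camera('side')
old={'top':cv2.imread('pics/top0.png')[:,:,::-1],'side':cv2.imread('pics/side0.png')[:,:,::-1]}
def st(c,lo,hi,roi):
    m=cv2.inRange(cv2.cvtColor(np.ascontiguousarray(c),cv2.COLOR_RGB2HSV),lo,hi);x0,y0,x1,y1=roi;ys,xs=np.nonzero(m[y0:y1,x0:x1])
    return (len(xs),xs.mean()+x0,ys.mean()+y0,xs.min()+x0,xs.max()+x0,ys.min()+y0,ys.max()+y0) if len(xs) else 0
for n,p in(('top',T),('side',S)):
  for nm,lo,hi,roi in(('orange',(5,150,120),(21,255,255),(415,190,450,225) if n=='top' else (380,230,425,285)),('blue',(100,150,80),(130,255,255),(285,140,320,185) if n=='top' else (315,160,355,215)),('black',(0,0,0),(180,255,60),(405,185,455,230) if n=='top' else (378,245,425,290))):
    print(n,nm,np.round(st(old[n],lo,hi,roi),1),np.round(st(p['color'],lo,hi,roi),1))
print([(np.round(o['point']),o['score']) for o in r.place_of(T,'hook')])
```

```text
top orange [158.  432.  206.4 424.  440.  200.  212. ] [159.  432.6 204.9 424.  441.  199.  210. ]
top blue [334.  301.  161.3 290.  312.  151.  173. ] [308.  300.6 160.6 290.  312.  151.  173. ]
top black [357.  426.4 208.2 415.  441.  194.  220. ] [412.  425.  207.5 408.  442.  192.  227. ]
side orange [371.  402.2 256.6 394.  411.  242.  271. ] [373.  404.1 256.2 396.  413.  242.  270. ]
side blue [179.  336.9 200.4 324.  348.  193.  207. ] [180.  336.9 200.4 324.  348.  193.  207. ]
side black [550.  400.3 270.7 382.  419.  256.  281. ] [549.  402.2 270.3 384.  420.  255.  281. ]
[(array([425., 153.]), 0.78), (array([428., 210.]), 0.75), (array([400., 257.]), 0.71)]
```

```bash
python3 -c "
from workcell import r
print(r.hand_in())"
```

```text
the job is handed in; nothing more can be done
None
```

I finished the job and handed it in at about 27 s of the 64 s allowed. I used the hook to lift the yellow-lidded canister out of its jar by its loop, and lowered it into the tray. Then I put the hook tool back in its stand, let go and moved the arm clear.

**Last checks:**
- **Spent canister:** it sits about 8 mm from the tray's centre. The lid fit did not change after the hook was withdrawn or during the trip back, and the picture at set-down showed it upright.
- **Hook tool:** it is in its stand within about 5 mm of where it started. Its disc and handle look the same size and shape in the side camera as at the start, so it is upright.
- **Blue canister:** it has not moved in the side view. In the top view it moved less than 1 px, with the arm partly in the way.
- **Arm:** the gripper is open and well above everything.

**Failed or off:**
- The full fit script stopped in the last check because the arm hid the yellow jar area in the top view. I compared colour areas against the start pictures instead.
- The black-disc comparison in the top view was spoiled by dark pixels, probably from the arm, so I relied on the side view for it.
- In the jar and again in the tray, the hook's foot showed 3 to 8 mm off prediction along y. This stayed well inside the loop's opening.

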